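Pack the drill attachments from the bench rack into the carry case

ROBOT

A 6-joint arm with a two-finger parallel gripper is mounted at the origin on the work surface. World frame = base frame: x ahead of the robot, y to its left, z up, the work surface at z = 0. Lengths are in mm, angles in rad, forces in N, time in s.
With the tool pointing down it reaches from about 300 to 875 mm from the base axis. Payload 4.2 kg.
Tool frame: the origin (TCP) lies midway between the tips of the shut fingers; the grasp point (between the pads) lies 19 mm behind it (env.tcp_to_grasp is the x of the grasp point in the tool frame, in mm); x points along the fingers, y is the direction in which the jaws open and shut, and the axes are right-handed (so a half turn about x gives the same grasp; the last joint's range is limited). The gripper opens to 85 mm and grips with 20 to 120 N. Pads are 22 mm wide; open, the fingers measure 114 mm over their backs; the gripper's body (76 mm by 85 mm) begins 54 mm behind the grasp point. The pads swing forward as they close: fully open they stand 13 mm farther back than shut.
Start: joints at [1.195, 0.32, 1.565, -0, 1.257, -0.02], TCP at [200.298, 539.001, 231.338] pointing down, gripper open.
Joint ranges: [-3.11, 3.11], [-0.84, 2.01], [0.21, 2.61], [-1.34, 4.49], [0.05, 2.63], [-2.56, 2.56]. Speed limits (rad/s): [2.57, 2.57, 3.14, 3.14, 3.14, 3.14].

INTERFACE

Orientations are given as a 3x3 rotation matrix whose columns are the frame's x, y, z axes.
In Python, from rig import env gives the robot as it stands. The module is installed in compiled form; this text tells all that it offers.
- The arm moves only by the tool drive_tool, never from a script. Its argument "deltas" is a list of rows, each an object with "offset": the shift along the tool's x, y, z in mm, a list of three; "twist": the turn, a rotation vector about the tool's x, y, z in degrees, a list of three. A call has 1 to 5 rows; each row is the pose to reach, as a shift and turn from the pose commanded when the call began, along the tool's axes at that moment; what a row does not reach only later rows make up. A row lasts 1/10 s, in which the tool goes at most 50 mm and 8.59 degrees, less where a joint would pass 70% of its speed; a pose out of reach is approached as far as the arm can. A call with a gripper value outside its range is refused whole. "claw" is the opening, from 0 (shut) to 1 (fully open), set as the call begins (left out, the last holds). The fingers move at their own pace and stop on an object; "newtons" is the grip in N (left out, the last holds). Time passes only in rows, so rows that repeat a pose let the fingers close. It gives the time, the measured TCP pose, the force and the opening at its end, in the units of the state.
- env.observe(): the state, without advancing time (a new reading comes with each control period).
- env.read_camera(name): name is "scene" or "top"; returns (picture, depth): 384x512x3 uint8, red, green, blue; 384x512 float32, mm along the optical axis (not along the pixel's ray), 0 where there is no reading.
- env.camera_info(name): a dict with "fx", "fy", "cx", "cy" (pixels), "R" (3x3) and "t" (3): a world point X has camera coordinates R X + t. Camera axes: x right, y down, z forward; pixel columns grow to the right and rows downward; lengths in mm; the calibration is good to about 2 mm. A picture is of the moment at which its call begins. camera_info takes no time and is no camera call.
- env.sign_off(): hands the job in, once; it reports no verdict.
The state is a dict: "time": time; "joints": joint angles; "joint_vel": joint speeds; "tau": joint torques, N m; "position": TCP position; "orientation": TCP orientation; "ft_force": force on the tool from outside, world axes, zero at the start; "moment": the same for the moment, N m; "gripper_width": finger opening in mm.
Only numpy, scipy, OpenCV 4.12 (cv2) and the standard library are available. Lean on these libraries where they do the work, as an engineer would, in place of code of your own. Each camera call takes 0.05 s, during which the arm holds its last target.

TASK

Pack the three drill attachments from the rack into the case's cells, upright with shanks up, in reverse order with the empty place kept: whatever stands next to the rack's post end goes to the case's handle end, and so on along the row, place for place. Then stand the wood block in the one cell left over so that nothing can tip into it, and leave the jar alone.

Things in the scene. Friction and masses are not known exactly. Their poses are not given: they have to be found in the camera images.
- holesaw: Hole saw: bright steel cup, closed face up, 44 mm diameter, 36 mm high, then a dark collar 24 mm diameter 10 mm high, then the shank; 82 mm tall in all, about 0.18 kg. Shank: plain round steel, 10 mm diameter, 36 mm long, pointing up; origin at the centre of the underside, z up the shank. Stands loose on its pad at the start, underside 24 mm above the bench. 
- brush: Wire cup brush: brass-coloured skirt, 44 mm diameter at the foot narrowing to 28 mm at 30 mm height, then a dark collar 24 mm diameter 10 mm high, then the shank; 76 mm tall in all, about 0.15 kg. Shank: plain round steel, 10 mm diameter, 36 mm long, pointing up; origin at the centre of the underside, z up the shank. Stands loose on its pad at the start, underside 24 mm above the bench. 
- drum: Sanding drum: brown cylinder 36 mm diameter, 48 mm high, then a small steel nut 18 mm diameter 6 mm high, then the shank; 90 mm tall in all, about 0.12 kg. Shank: plain round steel, 10 mm diameter, 36 mm long, pointing up; origin at the centre of the underside, z up the shank. Stands loose on its pad at the start, underside 24 mm above the bench. 
- block: Loose pale wood block, 48 x 48 mm, 60 mm tall, about 0.09 kg, standing on the bench to one side of the rack and case; origin at the centre of its underside, z up, x and y square to its side faces.
- pad_holesaw: Fixed flat round dark grey rubber pad on the rack, 60 mm diameter, 4 mm thick, under the hole saw at the start: it marks that thing's rack place throughout. Origin at the centre of its underside, 20 mm above the bench. A fourth, identical pad on the rack is empty.
- pad_brush: Fixed flat round dark grey rubber pad on the rack, 60 mm diameter, 4 mm thick, under the wire cup brush at the start: it marks that thing's rack place throughout. Origin at the centre of its underside, 20 mm above the bench. A fourth, identical pad on the rack is empty.
- pad_drum: Fixed flat round dark grey rubber pad on the rack, 60 mm diameter, 4 mm thick, under the sanding drum at the start: it marks that thing's rack place throughout. Origin at the centre of its underside, 20 mm above the bench. A fourth, identical pad on the rack is empty.
- rack: Fixed brown wooden plank, 84 x 310 mm, 20 mm thick, long side along its y; origin at the centre of its underside, on the bench. Four pad places in a row at x = 0, y = -102, -34, 34, 102 mm. A steel post (12 mm diameter, top 70 mm above the bench) stands at its +y end, y = 146 mm (robot's left; yaw is small).
- case: Fixed open plywood case, 72 x 276 mm, long side along its y; origin at the centre of its underside, on the bench. Four cells, 64 x 64 mm inside, centred at x = 0, y = -102, -34, 34, 102 mm; cell floor 6 mm above the bench, outer walls 4 mm thick, tops at 24 mm, dividers 4 mm, tops at 16 mm. A low steel loop handle sticks out of its -y end (robot's right, yaw is small); nearer or farther than the rack.
- jar: Bystander: amber glass jar with a steel lid, 60 mm diameter, 85 mm tall, about 0.4 kg, loose on the bench on the side opposite the block; origin at the centre of its underside. To be left alone.
Mind the look-alikes: they are no part of the job. Leave any blue or red look-alike of the brush alone.

How it is judged (in metres and radians):
On the way, in this order (a step that is already met when the one before it is completed fails the run):
1. the three attachments stand upright in their right cells, the block not yet in the case (x of holesaw in the frame of case between -0.017 and 0.017 m and z of each of holesaw, brush, drum in the frame of case below 0.011 m and angle between each of holesaw, brush, drum's own z axis and vertical below 0.1 rad and linear speed of each of holesaw, brush, drum below 0.02 m/s and ((y of pad_holesaw in the frame of rack between -0.112 and -0.092 m and y of holesaw in the frame of case between 0.085 and 0.119 m) or (y of pad_holesaw in the frame of rack between -0.044 and -0.024 m and y of holesaw in the frame of case between 0.017 and 0.051 m) or (y of pad_holesaw in the frame of rack between 0.024 and 0.044 m and y of holesaw in the frame of case between -0.051 and -0.017 m) or (y of pad_holesaw in the frame of rack between 0.092 and 0.112 m and y of holesaw in the frame of case between -0.119 and -0.085 m)) and x of brush in the frame of case between -0.017 and 0.017 m and ((y of pad_brush in the frame of rack between -0.112 and -0.092 m and y of brush in the frame of case between 0.085 and 0.119 m) or (y of pad_brush in the frame of rack between -0.044 and -0.024 m and y of brush in the frame of case between 0.017 and 0.051 m) or (y of pad_brush in the frame of rack between 0.024 and 0.044 m and y of brush in the frame of case between -0.051 and -0.017 m) or (y of pad_brush in the frame of rack between 0.092 and 0.112 m and y of brush in the frame of case between -0.119 and -0.085 m)) and x of drum in the frame of case between -0.017 and 0.017 m and ((y of pad_drum in the frame of rack between -0.112 and -0.092 m and y of drum in the frame of case between 0.085 and 0.119 m) or (y of pad_drum in the frame of rack between -0.044 and -0.024 m and y of drum in the frame of case between 0.017 and 0.051 m) or (y of pad_drum in the frame of rack between 0.024 and 0.044 m and y of drum in the frame of case between -0.051 and -0.017 m) or (y of pad_drum in the frame of rack between 0.092 and 0.112 m and y of drum in the frame of case between -0.119 and -0.085 m)) and not (x of block in the frame of case between -0.017 and 0.017 m and z of block in the frame of case below 0.011 m and angle between block's own z axis and vertical below 0.1 rad and linear speed of block below 0.02 m/s and (y of block in the frame of case between -0.119 and -0.085 m or y of block in the frame of case between -0.051 and -0.017 m or y of block in the frame of case between 0.017 and 0.051 m or y of block in the frame of case between 0.085 and 0.119 m))), for 0.2 s.
2. the wood block stands in the cell left over (x of block in the frame of case between -0.017 and 0.017 m and z of block in the frame of case below 0.011 m and angle between block's own z axis and vertical below 0.1 rad and linear speed of block below 0.02 m/s and (y of block in the frame of case between -0.119 and -0.085 m or y of block in the frame of case between -0.051 and -0.017 m or y of block in the frame of case between 0.017 and 0.051 m or y of block in the frame of case between 0.085 and 0.119 m)), for 0.2 s.
At the end, for the whole second after the job is handed in: Each attachment upright (0.1 rad), underside within 5 mm of the floor of its own case cell and 17 mm of its centre along each case axis, in reverse order (rack place y = p to case cell y = -p); the block likewise in the fourth cell; all at rest (under 0.02 m/s) (all of step 2 and x of holesaw in the frame of case between -0.017 and 0.017 m and z of each of holesaw, brush, drum in the frame of case below 0.011 m and angle between each of holesaw, brush, drum's own z axis and vertical below 0.1 rad and linear speed of each of holesaw, brush, drum below 0.02 m/s and ((y of pad_holesaw in the frame of rack between -0.112 and -0.092 m and y of holesaw in the frame of case between 0.085 and 0.119 m) or (y of pad_holesaw in the frame of rack between -0.044 and -0.024 m and y of holesaw in the frame of case between 0.017 and 0.051 m) or (y of pad_holesaw in the frame of rack between 0.024 and 0.044 m and y of holesaw in the frame of case between -0.051 and -0.017 m) or (y of pad_holesaw in the frame of rack between 0.092 and 0.112 m and y of holesaw in the frame of case between -0.119 and -0.085 m)) and x of brush in the frame of case between -0.017 and 0.017 m and ((y of pad_brush in the frame of rack between -0.112 and -0.092 m and y of brush in the frame of case between 0.085 and 0.119 m) or (y of pad_brush in the frame of rack between -0.044 and -0.024 m and y of brush in the frame of case between 0.017 and 0.051 m) or (y of pad_brush in the frame of rack between 0.024 and 0.044 m and y of brush in the frame of case between -0.051 and -0.017 m) or (y of pad_brush in the frame of rack between 0.092 and 0.112 m and y of brush in the frame of case between -0.119 and -0.085 m)) and x of drum in the frame of case between -0.017 and 0.017 m and ((y of pad_drum in the frame of rack between -0.112 and -0.092 m and y of drum in the frame of case between 0.085 and 0.119 m) or (y of pad_drum in the frame of rack between -0.044 and -0.024 m and y of drum in the frame of case between 0.017 and 0.051 m) or (y of pad_drum in the frame of rack between 0.024 and 0.044 m and y of drum in the frame of case between -0.051 and -0.017 m) or (y of pad_drum in the frame of rack between 0.092 and 0.112 m and y of drum in the frame of case between -0.119 and -0.085 m))); the robot touches nothing.
It fails at once if the jar is pushed more than 20 mm or knocked over (distance of jar from where it was at the start of the episode above 0.02 m or angle between jar's own z axis and vertical above 0.3 rad).
It also fails if it takes over 96 s, if anything falls off the work surface, if the arm or the gripper's body presses on something with over 40 N, if the wrist force passes 120 N, or if a joint passes its speed limit or range.

## Working session

There is one attempt and no reset: what is moved stays moved. The work goes in short steps, Python scripts to look and compute and a tool call to move; the robot and the scene stay as the last step left them, time stands still between calls to the robot, and variables do not carry over. Pictures are saved under pics/ and viewed, and the job is handed in when it is done.

Besides the shell and the picture viewer there is one more tool, called after "Emit:" as name(argument=value, ...) on one line, values as JSON. drive_tool: Moves the arm, as the interface text tells. Its arguments: {"type":"object","properties":{"deltas":{"type":"array"},"claw":{"type":"number"},"newtons":{"type":"number"}},"required":["deltas"]}

```bash
mkdir -p pics; python3 - <<'E'
from rig import env
import cv2,numpy as np
for n in("scene","top"):
    p,d=env.read_camera(n); np.savez(f"{n}0.npz",p=p,d=d)
    cv2.imwrite(f"pics/{n}0.png",cv2.resize(p[:,:,::-1],(800,600)))
    c=env.camera_info(n); print(n,{k:np.round(v,3).tolist() for k,v in c.items()})
s=env.observe(); print({k:np.round(v,3).tolist() for k,v in s.items()}, env.tcp_to_grasp)
E
```

```text
scene {'fx': 441.209, 'fy': 441.209, 'cx': 258.82, 'cy': 193.557, 'R': [[-0.414, 0.91, 0.021], [0.674, 0.323, -0.665], [-0.612, -0.261, -0.747]], 't': [205.381, -302.121, 1251.022]}
top {'fx': 383.405, 'fy': 383.405, 'cx': 253.239, 'cy': 189.635, 'R': [[0.017, -1.0, 0.021], [-0.993, -0.019, -0.118], [0.118, -0.019, -0.993]], 't': [-22.642, 490.752, 750.862]}
{'time': 0.1, 'joints': [1.195, 0.32, 1.566, 0.0, 1.257, -0.02], 'joint_vel': [0.0, -0.0, -0.002, 0.001, -0.003, -0.0], 'tau': [0.002, -41.642, -23.47, -0.0, 0.005, -0.0], 'position': [200.135, 538.578, 230.563], 'orientation': [[-0.001, 0.348, 0.937], [-0.002, 0.937, -0.348], [-1.0, -0.002, -0.0]], 'ft_force': [0.022, 0.615, 0.409], 'moment': [-0.012, 0.032, -0.021], 'gripper_width': 85.279} -18.700000000000003
```

View pics/scene0.png

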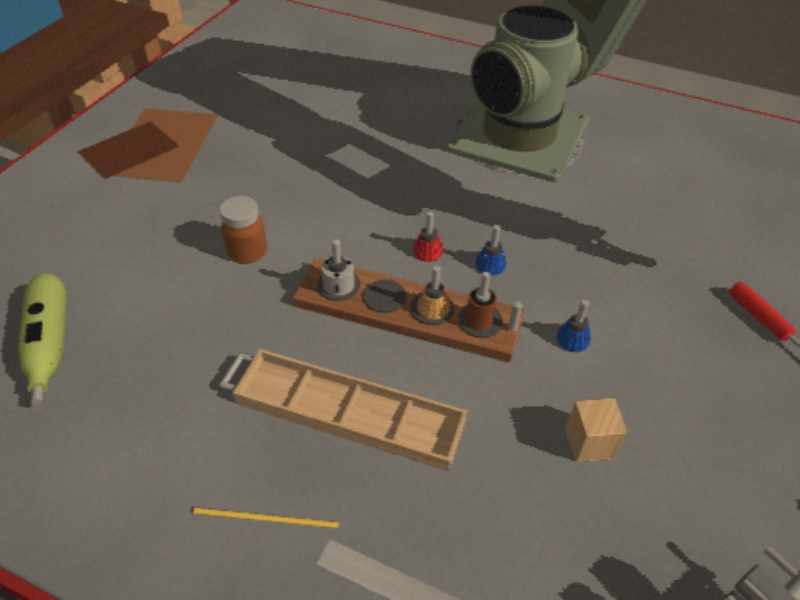

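View pics/top0.png

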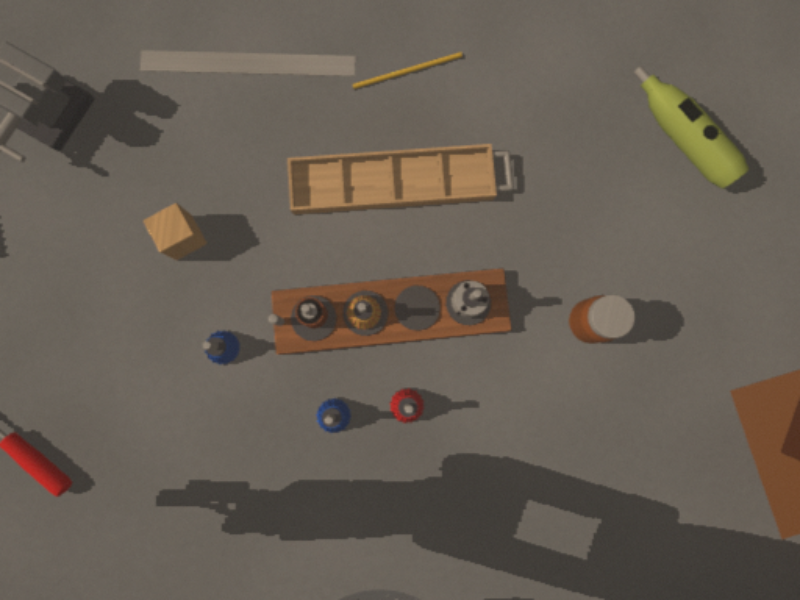

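The scene view (800x600) shows the rack from its post end: drum (480,310), brush (433,300), empty pad (385,295) and hole saw (338,280). The case has its handle at (235,372), with the block at (596,430) and the jar at (243,230).

There are three brush-like things off the rack: red (428,240), blue (491,255) and blue (575,330). The brush meant is the brass one standing on a rack pad.

So the drum goes to cell y=-102, the brush to -34, the block to +34 and the hole saw to +102. Next I measure.

```bash
cat > h.py <<'E'
import numpy as np,cv2
from rig import env
def cloud(n,d):
    c=env.camera_info(n); v,u=np.mgrid[0:384,0:512]
    P=np.stack([(u-c['cx'])/c['fx']*d,(v-c['cy'])/c['fy']*d,d],-1)
    W=(P-np.array(c['t']))@np.array(c['R']); W[d==0]=np.nan
    return W
def ray(n,uv,z):
    c=env.camera_info(n);R=np.array(c['R']);o=-R.T@np.array(c['t'])
    uv=np.atleast_2d(uv).astype(float)
    d=np.c_[(uv[:,0]-c['cx'])/c['fx'],(uv[:,1]-c['cy'])/c['fy'],np.ones(len(uv))]@R
    return o+d*((z-o[2])/d[:,2])[:,None]
def tri(a,b):
    # a=uv scene b=uv top -> point, gap
    L=[]
    for n,uv in(("scene",a),("top",b)):
        p=ray(n,uv,0)[0];q=ray(n,uv,100)[0];e=(q-p)/np.linalg.norm(q-p);L.append((p,e))
    M=[np.eye(3)-np.outer(e,e) for p,e in L]
    x=np.linalg.solve(sum(M),sum(m@p for m,(p,e) in zip(M,L)))
    return x,[round(float(np.linalg.norm(m@(x-p))),1) for m,(p,e) in zip(M,L)]
E
python3 - <<'E'
from h import *
for n in("scene","top"):
    z=np.load(f"{n}0.npz");W=cloud(n,z['d']);hsv=cv2.cvtColor(z['p'],cv2.COLOR_RGB2HSV)
    X,Y,Z=W[...,0],W[...,1],W[...,2]
    b=(abs(Z)<8);print(n,"bench z",np.round(np.nanmedian(Z[b]),2))
    m=((Z>36)&(Z<130)&(X>150)&(X<800)&(abs(Y)<350)).astype(np.uint8)
    k,l,s,c=cv2.connectedComponentsWithStats(m)
    for i in range(1,k):
        if s[i,4]>8:
            q=W[l==i];t=q[q[:,2]>np.nanpercentile(q[:,2],97)-6]
            print(i,s[i,4],"px",c[i].round(),"mean",q.mean(0).round(1),"zmax",q[:,2].max().round(1),"top",t.mean(0).round(1), len(t))
    # case / rack by colour
    h,sa,v=[hsv[...,i] for i in range(3)]
    print("rack/case")
    for nm,zz,x0,x1 in(("raised",(14,30),250,800),):
        m=((Z>zz[0])&(Z<zz[1])&(X>x0)&(X<x1)&(abs(Y)<250)).astype(np.uint8)
        m=cv2.morphologyEx(m,cv2.MORPH_CLOSE,np.ones((3,3)))
        k,l,s,c=cv2.connectedComponentsWithStats(m)
        for i in range(1,k):
            if s[i,4]>300:
                q=W[(l==i)];q=q[(q[:,2]>14)&(q[:,2]<30)]
                r=cv2.minAreaRect(q[:,:2].astype(np.float32));print(s[i,4],r,np.median(q[:,2]), np.percentile(q[:,2],[5,95]))
    hs=[(c_,hsv[int(r_),int(cc)]) for c_,(cc,r_) in {}.items()]
E
python3 - <<'E'
import cv2,numpy as np
a=np.load('scene0.npz')['p'][150:310,140:345,::-1];b=np.load('top0.npz')['p'][80:290,90:360,::-1]
a=cv2.resize(a,None,fx=3.8,fy=3.6,interpolation=2)
cv2.imwrite('pics/cs.png',a);cv2.imwrite('pics/ct.png',cv2.resize(b,None,fx=2.8,fy=2.8,interpolation=2))
E
```

```text
scene bench z 1.4
1 755 px [154. 142.] mean [ 474.5 -267.3   70. ] zmax 90.0 top [ 466.7 -273.7   85.8] 329
2 116 px [274. 146.] mean [351.9 -29.   51.8] zmax 79.6 top [349.9 -29.6  76. ] 17
3 124 px [316. 154.] mean [337.7  66.5  51.9] zmax 79.7 top [335.5  65.9  76.2] 18
4 442 px [215. 173.] mean [ 494.3 -102.5   63.1] zmax 109.7 top [ 487.9 -106.8  105.3] 26
5 355 px [277. 189.] mean [475.9  31.3  58.5] zmax 103.2 top [470.2  29.1  99.6] 22
6 435 px [308. 194.] mean [472.3  95.3  69.7] zmax 117.3 top [466.1  93.4 114.1] 25
7 90 px [329. 200.] mean [458.1 138.4  57. ] zmax 72.9 top [456.7 138.1  70.1] 30
8 149 px [370. 203.] mean [424.  215.6  51.8] zmax 79.0 top [422.  215.5  75.9] 25
10 893 px [382. 270.] mean [574.8 276.1  57.3] zmax 65.4 top [570.3 276.3  61.4] 638
rack/case
3420 ((472.78826904296875, -6.755157470703125), (87.92637634277344, 309.7049560546875), 6.540367126464844) 21.94549554345338 [17.95295944 26.78443484]
1978 ((653.7213134765625, -16.860137939453125), (74.91561889648438, 301.8462829589844), 5.564211368560791) 21.299368050126343 [14.97786285 26.48421429]
top b
[... 384 characters left out ...]
 [464.8  90.   75.1] zmax 115.3 top [465.8  91.8 113.7] 26
6 48 px [176. 204.] mean [456.4 134.9  62.7] zmax 72.1 top [456.9 136.2  69.7] 31
7 128 px [137. 221.] mean [422.3 212.   49.5] zmax 77.6 top [422.5 213.9  75.7] 24
8 118 px [261. 260.] mean [351.  -30.6  48. ] zmax 77.6 top [350.3 -31.   75.7] 23
9 121 px [212. 267.] mean [337.   63.9  47.8] zmax 78.8 top [336.5  64.7  75.8] 22
rack/case
1380 ((655.50732421875, -18.541091918945312), (73.86878967285156, 302.21405029296875), 5.380817413330078) 21.91147457560318 [15.01096366 25.98726581]
4992 ((474.3501281738281, -8.067855834960938), (84.22409057617188, 310.5309753417969), 6.763316631317139) 20.970733820906055 [18.15104718 25.54709445]
```

View pics/cs.png

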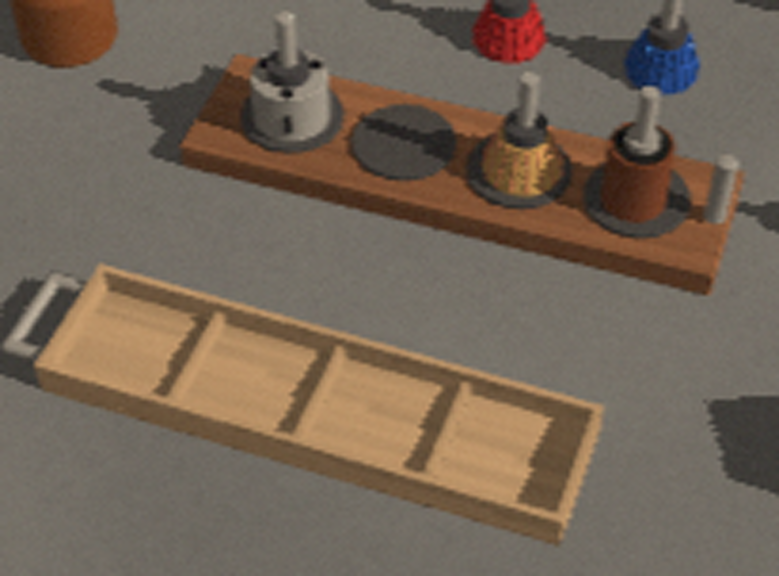

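View pics/ct.png

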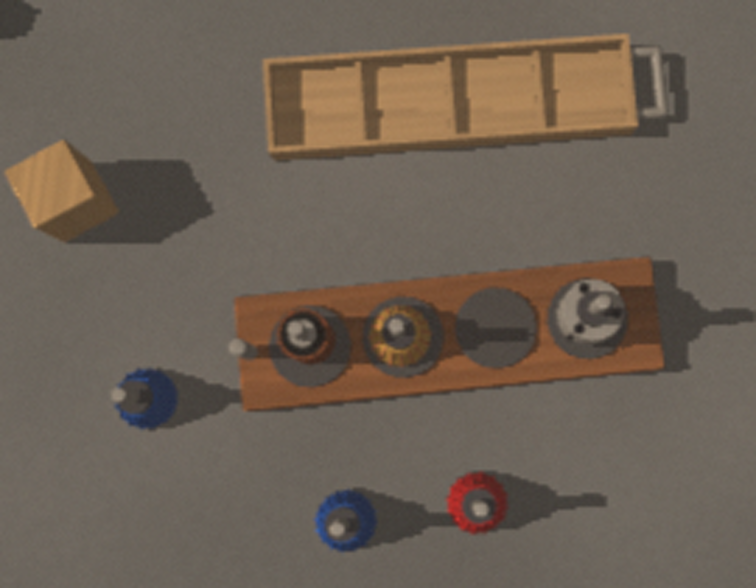

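The enlarged crop confirms it: the brass brush on the rack pad is at (520,150) in the scene crop. The red (508,30) and blue (662,55) ones stand on the bench off the rack. Next I measure the case frame, the block yaw and the triangulated shank tips.

```bash
python3 - <<'E'
from h import *
D={}
for n in("scene","top"):
    z=np.load(f"{n}0.npz");W=cloud(n,z['d']);hsv=cv2.cvtColor(z['p'],cv2.COLOR_RGB2HSV)
    X,Y,Z=W[...,0],W[...,1],W[...,2]
    for nm,(x,y,zt) in dict(holesaw=(488,-107,106),brush=(470,28,100),drum=(466,92,114),post=(457,137,70)).items():
        m=(np.hypot(X-x,Y-y)<10)&(Z>zt-3.5)
        v,u=np.nonzero(m);D[n,nm]=(u.mean(),v.mean())
    # case: tan wood by colour in region
    m=cv2.inRange(hsv,(8,60,60),(25,255,255))
    m[~((X>590)&(X<720)&(abs(Y+18)<175))]=0
    k,l,s,c=cv2.connectedComponentsWithStats(cv2.morphologyEx(m,cv2.MORPH_CLOSE,np.ones((3,3))))
    i=1+np.argmax(s[1:,4]);
    q=W[(l==i)&(Z>21)&(Z<28)]; r=cv2.minAreaRect(q[:,:2].astype(np.float32));print(n,"case rim",np.round(r[0],1),np.round(r[1],1),round(r[2],2),len(q))
    # via rays on z=24 from contour
    cnt=max(cv2.findContours((l==i).astype(np.uint8),0,2)[0],key=cv2.contourArea)
    p=ray(n,cnt[:,0],24)[:,:2].astype(np.float32);r=cv2.minAreaRect(p);print(" contour@24",np.round(r[0],1),np.round(r[1],1),round(r[2],2))
    # dividers
    q=W[(Z>57)&(Z<63)&(X>500)&(abs(Y-275)<60)]
    r=cv2.minAreaRect(q[:,:2].astype(np.float32));print(n,"block",np.round(r[0],1),np.round(r[1],1),round(r[2],2),len(q))
for nm in("holesaw","brush","drum","post"):
    x,g=tri(D["scene",nm],D["top",nm]);print(nm,np.round(x,1),g)
# two-view case corners
import math
E
```

```text
scene case rim [652.5  -4.8] [ 74.9 277.5] 5.54 976
 contour@24 [657.2  -2.6] [ 85.8 280.8] 5.55
scene block [568.7 276. ] [49.2 48.7] 30.03 590
top case rim [654.3  -6. ] [ 73.6 277. ] 5.46 735
 contour@24 [651.1  -5.5] [ 80.8 279.7] 5.52
top block [570.4 274.6] [48.4 48.5] 30.41 583
holesaw [ 487.9 -107.1  107.1] [0.6, 0.6]
brush [469.9  28.2 100.2] [0.8, 0.8]
drum [465.8  92.6 114.3] [0.6, 0.6]
post [456.5 137.2  70.2] [1.0, 1.0]
```

```bash
cat > g.py <<'E'
import sys
from h import *
from scipy.spatial.transform import Rotation as Ro
def plan(x,y,z,th,pr=True):
    s=env.observe();R=np.array(s['orientation']);p=np.array(s['position']);t=np.radians(th)
    G=np.array([[0,np.cos(t),np.sin(t)],[0,np.sin(t),-np.cos(t)],[-1,0,0]])
    print("t",round(s['time'],2),"pos",p.round(1),"off",(R.T@(np.array([x,y,z])-p)).round(1),"twist",np.degrees(Ro.from_matrix(R.T@G).as_rotvec()).round(1),"w",round(s['gripper_width'],1),"F",np.round(s['ft_force'],1))
if __name__=="__main__": plan(*map(float,sys.argv[1:]))
E
python3 g.py 466 92.6 170 5.5
```

```text
t 0.1 pos [200.1 538.6 230.6] off [  61.1 -325.3  404.6] twist [64.1  0.1  0.1] w 85.3 F [0.  0.6 0.4]
```

Emit:
drive_tool(deltas=[{"offset": [60,-325,404],"twist": [64,0,0]},{"offset": [60,-325,404],"twist": [64,0,0]},{"offset": [60,-325,404],"twist": [64,0,0]},{"offset": [60,-325,404],"twist": [64,0,0]},{"offset": [60,-325,404],"twist": [64,0,0]}], claw=0.5, newtons=50)

```text
time: 0.6
position: [327.9, 323.8, 202.2]
orientation: [[-0.0, 0.896, 0.444], [-0.0, 0.444, -0.896], [-1.0, -0.0, 0.0]]
ft_force: [1.8, 0.3, -0.0]
gripper_width: 42.8
```

```bash
python3 g.py 466 92.6 170 5.5
```

```text
t 0.6 pos [327.9 323.8 202.2] off [ 32.2  21.2 268.5] twist [20.8  0.   0. ] w 42.8 F [ 1.8  0.3 -0. ]
```

Emit:
drive_tool(deltas=[{"offset": [32,21,268],"twist": [20.8,0,0]},{"offset": [32,21,268],"twist": [20.8,0,0]},{"offset": [32,21,268],"twist": [20.8,0,0]},{"offset": [32,21,268],"twist": [20.8,0,0]},{"offset": [32,21,268],"twist": [20.8,0,0]}])

```text
time: 1.1
position: [456.3, 111.2, 172.7]
orientation: [[-0.0, 0.995, 0.102], [0.0, 0.102, -0.995], [-1.0, -0.0, -0.0]]
ft_force: [0.9, 0.1, 0.2]
gripper_width: 42.8
```

```bash
python3 g.py 466 92.6 130 5.5
```

```text
t 1.1 pos [456.3 111.2 172.7] off [42.7  7.8 19.5] twist [ 0.3 -0.   0. ] w 42.8 F [0.9 0.1 0.2]
```

Emit:
drive_tool(deltas=[{"offset": [42,8,19.5],"twist": [0.3,0,0]},{"offset": [42,8,19.5],"twist": [0.3,0,0]},{"offset": [42,8,19.5],"twist": [0.3,0,0]},{"offset": [42,8,19.5],"twist": [0.3,0,0]}])

```text
time: 1.5
position: [466.0, 95.6, 132.1]
orientation: [[0.002, 0.995, 0.098], [0.001, 0.098, -0.995], [-1.0, 0.002, -0.001]]
ft_force: [-0.0, 0.3, 0.7]
gripper_width: 43.1
```

```bash
python3 g.py 466 92.6 82 5.5; python3 - <<'E'
from h import *
p,d=env.read_camera("scene");cv2.imwrite("pics/a1.png",cv2.resize(p[100:280,150:400,::-1],(750,540)))
E
```

```text
t 1.5 pos [466.   95.6 132.1] off [50.1 -0.4  3. ] twist [ 0.1 -0.  -0.1] w 43.1 F [-0.   0.3  0.7]
```

View pics/a1.png

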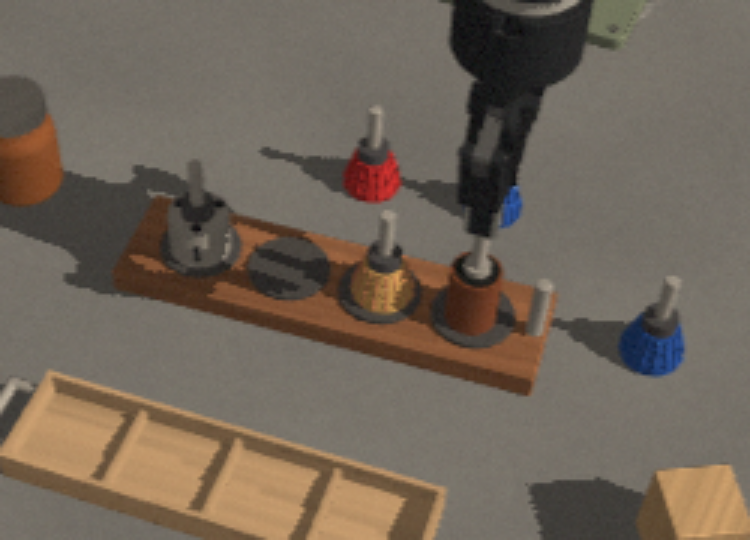

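The fingers are directly above the drum shank, which is at (480,250) in the crop. Descending.

Emit:
drive_tool(deltas=[{"offset": [25,0,3]},{"offset": [50,0,3]},{"offset": [50,0,3]},{"offset": [50,0,3]}])

```text
schema error: expected keys offset, twist
```

```bash
python3 g.py 466 92.6 82 5.5
```

```text
t 1.55 pos [466.1  95.8 132.3] off [50.3 -0.6  3.2] twist [ 0.1 -0.  -0.1] w 42.9 F [-0.   0.4  0.7]
```

Emit:
drive_tool(deltas=[{"offset": [25,0,3],"twist": [0,0,0]},{"offset": [49,0,3],"twist": [0,0,0]},{"offset": [49,0,3],"twist": [0,0,0]},{"offset": [49,0,3],"twist": [0,0,0]}])

```text
time: 1.95
position: [466.4, 92.5, 83.1]
orientation: [[0.001, 0.995, 0.098], [0.0, 0.098, -0.995], [-1.0, 0.001, -0.0]]
ft_force: [0.2, -0.2, -0.3]
gripper_width: 42.4
```

```bash
python3 g.py 466 92.6 82 5.5
```

```text
t 1.95 pos [466.4  92.5  83.1] off [ 1.1 -0.4 -0.1] twist [ 0.1 -0.  -0.1] w 42.4 F [ 0.2 -0.2 -0.3]
```

Emit:
drive_tool(deltas=[{"offset": [0,0,0],"twist": [0,0,0]},{"offset": [0,0,0],"twist": [0,0,0]},{"offset": [0,0,0],"twist": [0,0,0]},{"offset": [0,0,0],"twist": [0,0,0]},{"offset": [0,0,0],"twist": [0,0,0]}], claw=0, newtons=50)

```text
time: 2.45
position: [466.7, 91.8, 83.0]
orientation: [[0.002, 0.995, 0.096], [0.001, 0.096, -0.995], [-1.0, 0.002, -0.001]]
ft_force: [-0.6, 1.4, 6.5]
gripper_width: 8.5
```

Emit:
drive_tool(deltas=[{"offset": [-10,0,0],"twist": [0,0,0]},{"offset": [-40,0,0],"twist": [0,0,0]},{"offset": [-80,0,0],"twist": [0,0,0]},{"offset": [-100,0,0],"twist": [0,0,0]},{"offset": [-100,0,0],"twist": [0,0,0]}])

```text
time: 2.95
position: [467.9, 91.8, 185.3]
orientation: [[0.007, 0.995, 0.097], [0.001, 0.097, -0.995], [-1.0, 0.007, -0.001]]
ft_force: [0.0, -0.1, -1.8]
gripper_width: 8.4
```

```bash
python3 g.py 663.3 -107 180 5.5
```

```text
t 2.95 pos [467.9  91.8 185.3] off [  6.5 175.2 216.8] twist [ 0.  -0.  -0.4] w 8.4 F [ 0.  -0.1 -1.8]
```

Emit:
drive_tool(deltas=[{"offset": [0,15,19],"twist": [0,0,0]},{"offset": [0,42,52],"twist": [0,0,0]},{"offset": [0,70,87],"twist": [0,0,0]},{"offset": [0,98,121],"twist": [0,0,0]},{"offset": [0,126,156],"twist": [0,0,0]}])

```text
time: 3.45
position: [606.6, -52.8, 180.3]
orientation: [[-0.003, 0.995, 0.097], [0.001, 0.097, -0.995], [-1.0, -0.003, -0.001]]
ft_force: [1.1, 0.0, -0.8]
gripper_width: 8.2
```

Emit:
drive_tool(deltas=[{"offset": [0,25,31],"twist": [0,0,0]},{"offset": [0,43,53],"twist": [0,0,0]},{"offset": [0,49,61],"twist": [0,0,0]},{"offset": [0,49,61],"twist": [0,0,0]},{"offset": [0,49,61],"twist": [0,0,0]}])

```text
time: 3.95
position: [659.9, -106.6, 181.0]
orientation: [[-0.003, 0.995, 0.097], [0.001, 0.097, -0.995], [-1.0, -0.003, -0.001]]
ft_force: [0.7, 0.4, -0.0]
gripper_width: 8.0
```

```bash
python3 g.py 663.3 -107 66 5.5;  python3 - <<'E'
from h import *
p,d=env.read_camera("scene");np.savez("s2.npz",p=p,d=d);cv2.imwrite("pics/a2.png",cv2.resize(p[100:310,110:390,::-1],(800,600)))
E
```

```text
t 3.95 pos [ 659.9 -106.6  181. ] off [115.    3.7   0.9] twist [ 0.1 -0.1  0.2] w 8.0 F [ 0.7  0.4 -0. ]
```

View pics/a2.png

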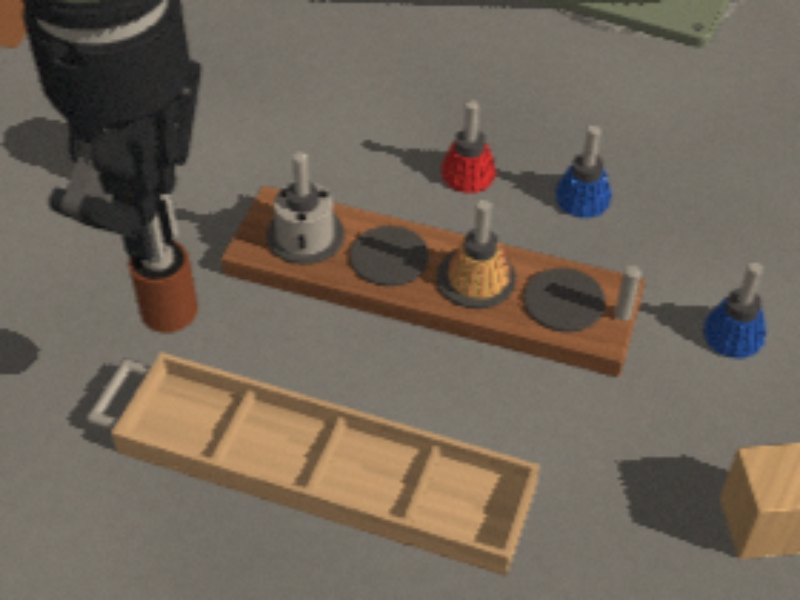

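The drum (165,290) is held and hangs above the handle-end cell. I'll check for slip and tilt, since the width drifted from 8.5 to 8.0.

```bash
python3 - <<'E'
from h import *
z=np.load("s2.npz");W=cloud("scene",z['d']);hsv=cv2.cvtColor(z['p'],cv2.COLOR_RGB2HSV)
m=cv2.inRange(hsv,(0,90,30),(12,255,160))>0
m&=(np.hypot(W[...,0]-660,W[...,1]+107)<60)&(W[...,2]>60)
q=W[m];print(len(q),np.percentile(q[:,2],[1,50,99]).round(1))
for a,b in((105,120),(120,135),(135,150)):
    s=q[(q[:,2]>a)&(q[:,2]<b)];print(a,s.mean(0).round(1) if len(s) else 0)
E
```

```text
430 [124.3 153.  376.5]
105 0
120 [668.8 -94.7 130. ]
135 [669.  -95.1 142.9]
```

No slip: the underside is at about z=123, where 122 is expected, and it hangs vertical. Lowering into the cell.

Emit:
drive_tool(deltas=[{"offset": [15,3.5,1],"twist": [0,0,0]},{"offset": [45,3.5,1],"twist": [0,0,0]},{"offset": [75,3.5,1],"twist": [0,0,0]},{"offset": [95,3.5,1],"twist": [0,0,0]},{"offset": [105,3.5,1],"twist": [0,0,0]}])

```text
time: 4.5
position: [662.7, -107.0, 74.0]
orientation: [[-0.005, 0.995, 0.098], [0.001, 0.098, -0.995], [-1.0, -0.005, -0.002]]
ft_force: [0.0, 0.4, -0.8]
gripper_width: 8.4
```

Emit:
drive_tool(deltas=[{"offset": [5,0,0],"twist": [0,0,0]},{"offset": [8,0,0],"twist": [0,0,0]},{"offset": [8,0,0],"twist": [0,0,0]}])

```text
time: 4.8
position: [665.1, -108.0, 69.6]
orientation: [[0.001, 0.995, 0.097], [-0.0, 0.097, -0.995], [-1.0, 0.001, 0.0]]
ft_force: [-0.5, -0.3, -0.3]
gripper_width: 8.4
```

```bash
python3 g.py 663.3 -107 65 5.5
```

```text
t 4.8 pos [ 665.1 -108.    69.6] off [ 4.6 -1.7 -1.2] twist [ 0.1  0.  -0.1] w 8.4 F [-0.5 -0.3 -0.3]
```

Emit:
drive_tool(deltas=[{"offset": [3,-1.5,-1],"twist": [0,0,0]},{"offset": [4,-1.5,-1],"twist": [0,0,0]},{"offset": [5,-1.5,-1],"twist": [0,0,0]},{"offset": [5,-1.5,-1],"twist": [0,0,0]}])

```text
time: 5.2
position: [663.3, -107.3, 65.1]
orientation: [[0.001, 0.995, 0.097], [-0.0, 0.097, -0.995], [-1.0, 0.001, 0.0]]
ft_force: [-2.7, 0.7, 4.5]
gripper_width: 8.5
```

```bash
python3 g.py 663.3 -107 65 5.5
```

```text
t 5.2 pos [ 663.3 -107.3   65.1] off [ 0.1  0.1 -0.3] twist [ 0.  0. -0.] w 8.5 F [-2.7  0.7  4.5]
```

Light contact at 4.5 N with the TCP at z=65, as expected. Releasing and rising.

Emit:
drive_tool(deltas=[{"offset": [0,0,0],"twist": [0,0,0]},{"offset": [0,0,0],"twist": [0,0,0]},{"offset": [0,0,0],"twist": [0,0,0]},{"offset": [0,0,0],"twist": [0,0,0]}], claw=0.5)

```text
time: 5.6
position: [663.1, -107.3, 63.8]
orientation: [[-0.0, 0.995, 0.097], [0.0, 0.097, -0.995], [-1.0, -0.0, -0.0]]
ft_force: [-0.8, -0.1, 0.0]
gripper_width: 42.3
```

Emit:
drive_tool(deltas=[{"offset": [-15,0,0],"twist": [0,0,0]},{"offset": [-50,0,0],"twist": [0,0,0]},{"offset": [-90,0,0],"twist": [0,0,0]},{"offset": [-90,0,0],"twist": [0,0,0]}])

```text
time: 6.0
position: [666.9, -108.0, 161.9]
orientation: [[0.014, 0.995, 0.097], [-0.002, 0.097, -0.995], [-1.0, 0.013, 0.004]]
ft_force: [0.7, 0.9, 0.8]
gripper_width: 42.6
```

```bash
python3 g.py 470 28.2 140 5.5;  python3 - <<'E'
from h import *
p,d=env.read_camera("scene");np.savez("s3.npz",p=p,d=d);cv2.imwrite("pics/a3.png",cv2.resize(p[100:310,110:390,::-1],(800,600)))
E
```

```text
t 6.0 pos [ 666.9 -108.   161.9] off [  18.9 -183.1 -154.6] twist [ 0.   0.2 -0.8] w 42.6 F [0.7 0.9 0.8]
```

View pics/a3.png

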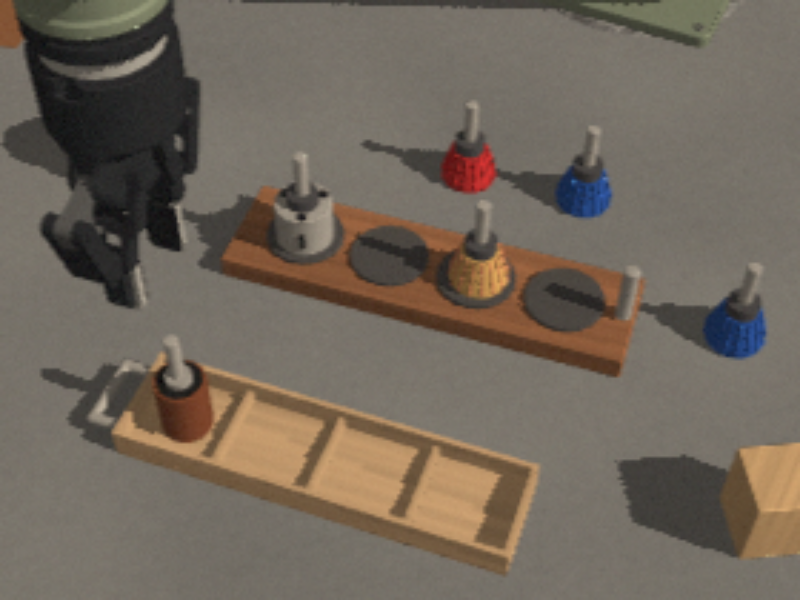

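The drum stands upright in the handle-end cell, at (185,400). Next is the brush.

Emit:
drive_tool(deltas=[{"offset": [5,-25,-21],"twist": [0,0,0]},{"offset": [10,-61,-52],"twist": [0,0,0]},{"offset": [15,-98,-83],"twist": [0,0,0]},{"offset": [19,-135,-114],"twist": [0,0,0]},{"offset": [19,-165,-140],"twist": [0,0,-0.5]}])

```text
time: 6.55
position: [481.6, 17.1, 133.9]
orientation: [[-0.013, 0.995, 0.096], [-0.001, 0.096, -0.995], [-1.0, -0.013, -0.001]]
ft_force: [0.8, -0.2, 0.1]
gripper_width: 42.4
```

Emit:
drive_tool(deltas=[{"offset": [0,-18,-14.5],"twist": [0,0,0]},{"offset": [0,-18,-14.5],"twist": [0,0,0]},{"offset": [0,-18,-14.5],"twist": [0,0,0]}])

```text
time: 6.85
position: [466.3, 28.8, 135.3]
orientation: [[-0.008, 0.995, 0.097], [-0.001, 0.097, -0.995], [-1.0, -0.008, 0.0]]
ft_force: [-0.1, 0.1, 0.4]
gripper_width: 43.0
```

```bash
python3 g.py 470 28.2 69 5.5
```

```text
t 6.85 pos [466.3  28.8 135.3] off [66.3  4.1  1. ] twist [0.1 0.  0.5] w 43.0 F [-0.1  0.1  0.4]
```

Emit:
drive_tool(deltas=[{"offset": [10,4,1],"twist": [0,0,0.5]},{"offset": [30,4,1],"twist": [0,0,0.5]},{"offset": [55,4,1],"twist": [0,0,0.5]},{"offset": [65,4,1],"twist": [0,0,0.5]},{"offset": [65,4,1],"twist": [0,0,0.5]}])

```text
time: 7.35
position: [469.4, 27.6, 68.8]
orientation: [[-0.003, 0.995, 0.096], [-0.0, 0.096, -0.995], [-1.0, -0.003, -0.0]]
ft_force: [-0.6, -0.8, -0.2]
gripper_width: 42.6
```

```bash
python3 g.py 470 28.2 69 5.5
```

```text
t 7.35 pos [469.4  27.6  68.8] off [-0.2  0.6 -0.5] twist [-0.  -0.   0.2] w 42.6 F [-0.6 -0.8 -0.2]
```

Emit:
drive_tool(deltas=[{"offset": [0,0,0],"twist": [0,0,0]},{"offset": [0,0,0],"twist": [0,0,0]},{"offset": [0,0,0],"twist": [0,0,0]},{"offset": [0,0,0],"twist": [0,0,0]},{"offset": [0,0,0],"twist": [0,0,0]}], claw=0, newtons=50)

```text
time: 7.85
position: [470.0, 28.2, 70.7]
orientation: [[0.001, 0.995, 0.097], [0.0, 0.097, -0.995], [-1.0, 0.001, 0.0]]
ft_force: [-0.4, -0.9, 2.3]
gripper_width: 8.1
```

Emit:
drive_tool(deltas=[{"offset": [-10,0,0],"twist": [0,0,0]},{"offset": [-40,0,0],"twist": [0,0,0]},{"offset": [-80,0,0],"twist": [0,0,0]},{"offset": [-110,0,0],"twist": [0,0,0]},{"offset": [-110,0,0],"twist": [0,0,0]}])

```text
time: 8.35
position: [472.3, 28.3, 184.9]
orientation: [[0.01, 0.995, 0.097], [0.0, 0.097, -0.995], [-1.0, 0.01, 0.001]]
ft_force: [0.7, 0.6, -0.8]
gripper_width: 8.4
```

```bash
python3 g.py 656.8 -39.3 180 5.5
```

```text
t 8.35 pos [472.3  28.3 184.9] off [  6.7 177.   85.1] twist [ 0.   0.  -0.6] w 8.4 F [ 0.7  0.6 -0.8]
```

Emit:
drive_tool(deltas=[{"offset": [0,20,10],"twist": [0,0,0]},{"offset": [0,60,29],"twist": [0,0,0]},{"offset": [0,100,48],"twist": [0,0,0]},{"offset": [0,140,67],"twist": [0,0,0]},{"offset": [0,165,79],"twist": [0,0,0]}])

```text
time: 8.85
position: [643.5, -35.6, 178.9]
orientation: [[-0.001, 0.995, 0.096], [-0.0, 0.096, -0.995], [-1.0, -0.001, 0.0]]
ft_force: [-0.0, 1.0, -2.1]
gripper_width: 8.2
```

Emit:
drive_tool(deltas=[{"offset": [0,10,6],"twist": [0,0,0]},{"offset": [0,10,6],"twist": [0,0,0]},{"offset": [0,10,6],"twist": [0,0,0]}])

```text
time: 9.15
position: [650.4, -39.1, 179.5]
orientation: [[-0.003, 0.995, 0.097], [0.001, 0.097, -0.995], [-1.0, -0.003, -0.001]]
ft_force: [-0.5, -0.0, -1.1]
gripper_width: 8.2
```

```bash
python3 g.py 656.8 -39.3 53 5.5;  python3 - <<'E'
from h import *
p,d=env.read_camera("scene");np.savez("s4.npz",p=p,d=d);cv2.imwrite("pics/a4.png",cv2.resize(p[100:310,110:390,::-1],(800,600)))
E
```

```text
t 9.15 pos [650.4 -39.1 179.5] off [126.5   6.7   0.9] twist [ 0.  -0.1  0.2] w 8.2 F [-0.5 -0.  -1.1]
```

View pics/a4.png

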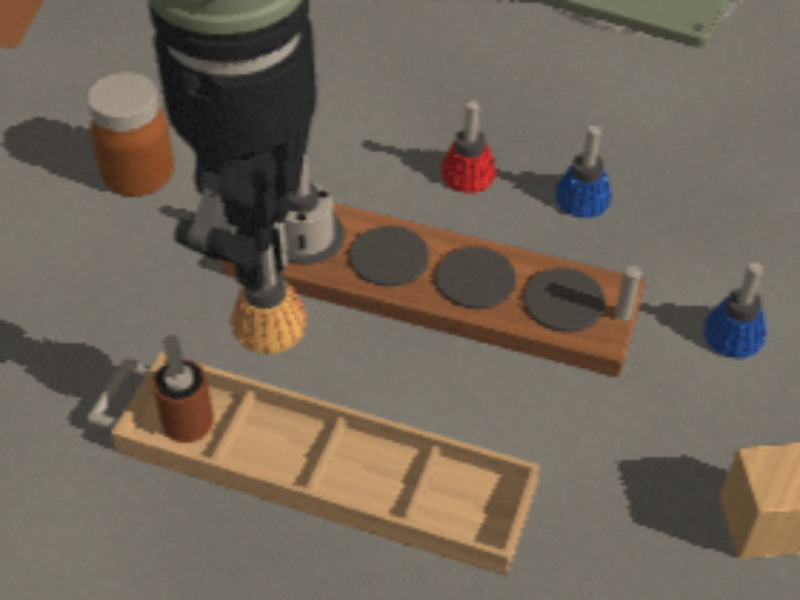

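The brush (268,315) hangs straight above its cell, the second from the handle. Lowering.

Emit:
drive_tool(deltas=[{"offset": [15,6.5,1],"twist": [0,0,0]},{"offset": [45,6.5,1],"twist": [0,0,0]},{"offset": [80,6.5,1],"twist": [0,0,0]},{"offset": [105,6.5,1],"twist": [0,0,0]},{"offset": [117,6.5,1],"twist": [0,0,0]}])

```text
time: 9.7
position: [656.1, -39.3, 59.8]
orientation: [[-0.006, 0.995, 0.097], [0.001, 0.097, -0.995], [-1.0, -0.006, -0.001]]
ft_force: [0.2, 0.0, -0.7]
gripper_width: 8.3
```

Emit:
drive_tool(deltas=[{"offset": [2,0,0],"twist": [0,0,0]},{"offset": [4,0,0],"twist": [0,0,0]},{"offset": [4,0,0],"twist": [0,0,0]},{"offset": [4,0,0],"twist": [0,0,0]}])

```text
time: 10.1
position: [659.4, -40.0, 60.6]
orientation: [[0.003, 0.995, 0.097], [-0.0, 0.097, -0.995], [-1.0, 0.003, 0.0]]
ft_force: [-0.2, -0.0, -1.8]
gripper_width: 8.2
```

```bash
python3 g.py 656.8 -39.3 53 5.5
```

```text
t 10.1 pos [659.4 -40.   60.6] off [ 7.5 -2.5 -0.9] twist [ 0.   0.  -0.2] w 8.2 F [-0.2 -0.  -1.8]
```

Emit:
drive_tool(deltas=[{"offset": [3,-2.5,-1],"twist": [0,0,0]},{"offset": [5,-2.5,-1],"twist": [0,0,0]},{"offset": [7,-2.5,-1],"twist": [0,0,0]},{"offset": [7,-2.5,-1],"twist": [0,0,0]}])

```text
time: 10.5
position: [655.8, -39.2, 52.8]
orientation: [[-0.0, 0.995, 0.097], [0.0, 0.097, -0.995], [-1.0, -0.0, -0.0]]
ft_force: [-2.3, 0.4, 3.8]
gripper_width: 8.4
```

```bash
python3 g.py 656.8 -39.3 52.5 5.5
```

```text
t 10.5 pos [655.8 -39.2  52.8] off [0.3 1.  0.2] twist [ 0. -0.  0.] w 8.4 F [-2.3  0.4  3.8]
```

Touching at 3.8 N. Release, rise and go to the hole saw.

Emit:
drive_tool(deltas=[{"offset": [0,0,0],"twist": [0,0,0]},{"offset": [0,0,0],"twist": [0,0,0]},{"offset": [0,0,0],"twist": [0,0,0]},{"offset": [0,0,0],"twist": [0,0,0]}], claw=0.5)

```text
time: 10.9
position: [656.0, -39.2, 52.0]
orientation: [[-0.0, 0.995, 0.097], [0.0, 0.097, -0.995], [-1.0, -0.0, -0.0]]
ft_force: [-0.4, 0.0, 0.3]
gripper_width: 42.5
```

Emit:
drive_tool(deltas=[{"offset": [-15,0,0],"twist": [0,0,0]},{"offset": [-50,0,0],"twist": [0,0,0]},{"offset": [-95,0,0],"twist": [0,0,0]},{"offset": [-95,0,0],"twist": [0,0,0]}])

```text
time: 11.3
position: [659.9, -39.5, 154.1]
orientation: [[0.013, 0.995, 0.097], [-0.001, 0.097, -0.995], [-1.0, 0.013, 0.002]]
ft_force: [-0.0, 0.1, -0.0]
gripper_width: 42.7
```

```bash
python3 g.py 488 -107.2 145 5.5;  python3 - <<'E'
from h import *
p,d=env.read_camera("scene");np.savez("s5.npz",p=p,d=d);cv2.imwrite("pics/a5.png",cv2.resize(p[100:310,110:390,::-1],(800,600)))
W=cloud("scene",d)
for nm,(x,y,zt) in dict(holesaw=(488,-107,106),brush=(656,-39,82),drum=(663,-107,96)).items():
    q=W[(np.hypot(W[...,0]-x,W[...,1]-y)<22)&(abs(W[...,2]-zt)<7)];print(nm,len(q),q.mean(0).round(1),q[:,2].max().round(1))
E
```

```text
t 11.3 pos [659.9 -39.5 154.1] off [   6.9 -177.8   50.8] twist [ 0.   0.1 -0.8] w 42.7 F [-0.   0.1 -0. ]<stdin>:5: RuntimeWarning: Mean of empty slice.
  ret = um.true_divide(
Traceback (most recent call last):
ValueError: zero-size array to reduction operation maximum which has no identity
```

View pics/a5.png

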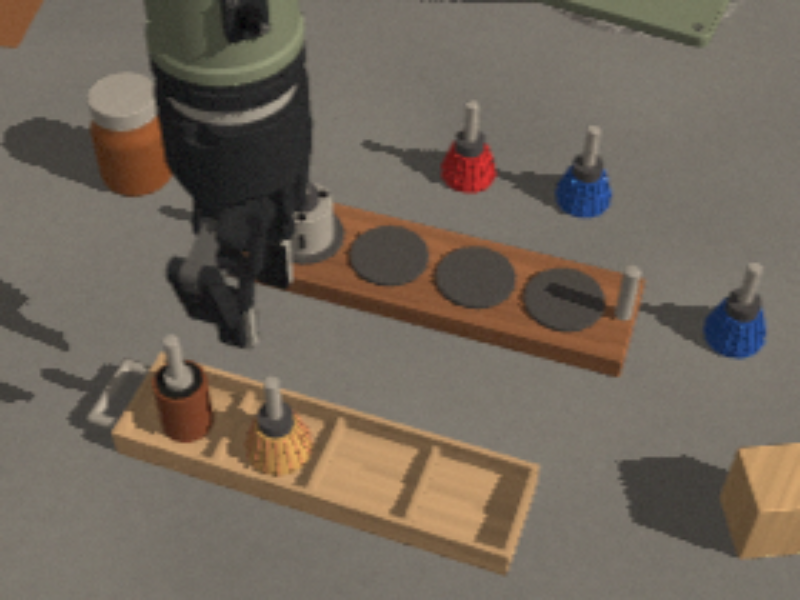

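The brush stands upright in its cell, at (280,440). The arm hides the hole saw, but it has not been touched. Moving to it.

Emit:
drive_tool(deltas=[{"offset": [2,-20,6],"twist": [0,0,-0.2]},{"offset": [4,-60,17],"twist": [0,0,-0.4]},{"offset": [6,-100,29],"twist": [0,0,-0.6]},{"offset": [6,-140,40],"twist": [0,0,-0.7]},{"offset": [6,-165,47],"twist": [0,0,-0.7]}])

```text
time: 11.85
position: [492.4, -102.1, 139.5]
orientation: [[-0.017, 0.995, 0.096], [-0.0, 0.096, -0.995], [-1.0, -0.017, -0.001]]
ft_force: [-0.7, -0.6, -0.2]
gripper_width: 42.8
```

Emit:
drive_tool(deltas=[{"offset": [0,-12,4],"twist": [0,0,0]},{"offset": [0,-12,4],"twist": [0,0,0]},{"offset": [0,-12,4],"twist": [0,0,0]}])

```text
time: 12.15
position: [485.9, -107.0, 141.2]
orientation: [[-0.011, 0.995, 0.096], [-0.001, 0.096, -0.995], [-1.0, -0.011, -0.0]]
ft_force: [-0.2, -0.1, -0.2]
gripper_width: 42.3
```

```bash
python3 g.py 488 -107.2 75 5.5
```

```text
t 12.15 pos [ 485.9 -107.   141.2] off [66.1  2.8  0.4] twist [ 0.  -0.   0.6] w 42.3 F [-0.2 -0.1 -0.2]
```

Emit:
drive_tool(deltas=[{"offset": [10,3,0.5],"twist": [0,0,0.6]},{"offset": [30,3,0.5],"twist": [0,0,0.6]},{"offset": [52,3,0.5],"twist": [0,0,0.6]},{"offset": [64,3,0.5],"twist": [0,0,0.6]},{"offset": [64,3,0.5],"twist": [0,0,0.6]}])

```text
time: 12.65
position: [486.8, -106.7, 75.5]
orientation: [[-0.005, 0.995, 0.097], [0.001, 0.097, -0.995], [-1.0, -0.005, -0.001]]
ft_force: [-1.2, 0.0, 0.8]
gripper_width: 42.8
```

```bash
python3 g.py 488 -107.2 75 5.5
```

```text
t 12.65 pos [ 486.8 -106.7   75.5] off [0.5 1.1 0.6] twist [ 0.1 -0.1  0.3] w 42.8 F [-1.2  0.   0.8]
```

Emit:
drive_tool(deltas=[{"offset": [0,0,0],"twist": [0,0,0]},{"offset": [0,0,0],"twist": [0,0,0]},{"offset": [0,0,0],"twist": [0,0,0]},{"offset": [0,0,0],"twist": [0,0,0]},{"offset": [0,0,0],"twist": [0,0,0]}], claw=0, newtons=50)

```text
time: 13.15
position: [487.6, -107.4, 77.9]
orientation: [[0.0, 0.995, 0.096], [-0.0, 0.096, -0.995], [-1.0, 0.0, 0.0]]
ft_force: [0.5, -0.1, 2.0]
gripper_width: 8.3
```

Emit:
drive_tool(deltas=[{"offset": [-10,0,0],"twist": [0,0,0]},{"offset": [-40,0,0],"twist": [0,0,0]},{"offset": [-80,0,0],"twist": [0,0,0]},{"offset": [-125,0,0],"twist": [0,0,0]},{"offset": [-135,0,0],"twist": [0,0,0]}])

```text
time: 13.65
position: [489.6, -107.9, 217.8]
orientation: [[0.008, 0.995, 0.097], [-0.003, 0.097, -0.995], [-1.0, 0.008, 0.003]]
ft_force: [0.6, 0.3, -1.7]
gripper_width: 8.1
```

```bash
python3 g.py 643.7 96 210 5.5
```

```text
t 13.65 pos [ 489.6 -107.9  217.8] off [   8.6  173.  -188.1] twist [ 0.   0.2 -0.5] w 8.1 F [ 0.6  0.3 -1.7]
```

Emit:
drive_tool(deltas=[{"offset": [0,15,-16],"twist": [0,0,0]},{"offset": [4,43,-46],"twist": [0,0,0]},{"offset": [8,72,-77],"twist": [0,0,0]},{"offset": [8,101,-108],"twist": [0,0,0]},{"offset": [8,130,-139],"twist": [0,0,0]}])

```text
time: 14.15
position: [603.3, 44.9, 203.4]
orientation: [[-0.004, 0.995, 0.096], [-0.0, 0.096, -0.995], [-1.0, -0.004, 0.0]]
ft_force: [0.9, -0.7, -1.2]
gripper_width: 8.3
```

Emit:
drive_tool(deltas=[{"offset": [0,20,-25],"twist": [0,0,0]},{"offset": [0,35,-41],"twist": [0,0,0]},{"offset": [0,42,-49],"twist": [0,0,0]},{"offset": [0,42,-49],"twist": [0,0,0]},{"offset": [0,42,-49],"twist": [0,0,0]}])

```text
time: 14.65
position: [639.4, 95.6, 203.6]
orientation: [[-0.003, 0.995, 0.096], [-0.001, 0.096, -0.995], [-1.0, -0.003, 0.001]]
ft_force: [0.3, 1.0, -1.5]
gripper_width: 8.3
```

```bash
python3 g.py 643.7 96 60 5.5;  python3 - <<'E'
from h import *
p,d=env.read_camera("scene");np.savez("s6.npz",p=p,d=d);cv2.imwrite("pics/a6.png",cv2.resize(p[100:310,110:390,::-1],(800,600)))
E
```

```text
t 14.65 pos [639.4  95.6 203.6] off [ 1.436e+02  4.800e+00 -1.000e-01] twist [0.  0.  0.2] w 8.3 F [ 0.3  1.  -1.5]
```

View pics/a6.png

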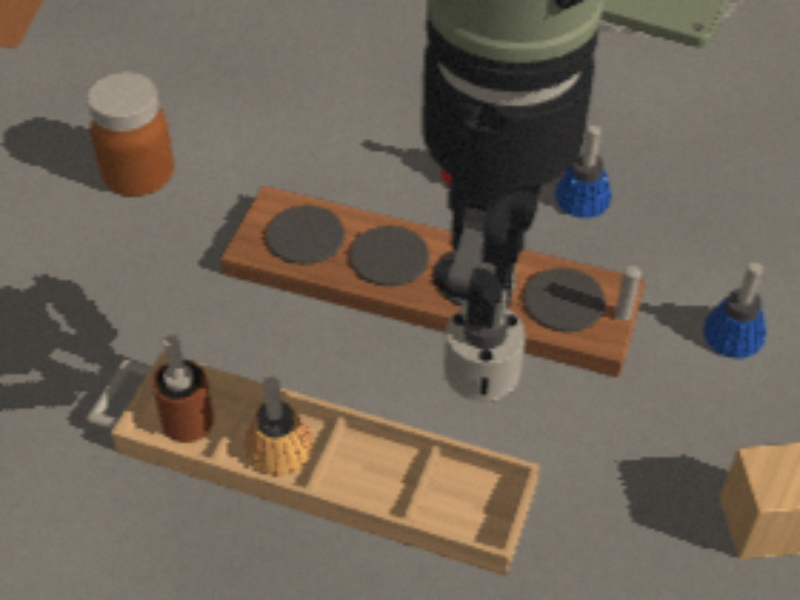

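The hole saw (485,350) hangs upright above the end cell, the one opposite the handle. Lowering.

Emit:
drive_tool(deltas=[{"offset": [20,2,0],"twist": [0,0,0]},{"offset": [60,2,0],"twist": [0,0,0]},{"offset": [100,3,0],"twist": [0,0,0]},{"offset": [125,3,0],"twist": [0,0,0]},{"offset": [132,3,0],"twist": [0,0,0]}])

```text
time: 15.2
position: [640.2, 95.2, 69.0]
orientation: [[-0.009, 0.995, 0.095], [-0.001, 0.095, -0.995], [-1.0, -0.009, 0.0]]
ft_force: [-0.2, 0.8, -2.0]
gripper_width: 8.2
```

Emit:
drive_tool(deltas=[{"offset": [2,0,0],"twist": [0,0,0]},{"offset": [3,0,0],"twist": [0,0,0]},{"offset": [3,0,0],"twist": [0,0,0]},{"offset": [3,0,0],"twist": [0,0,0]}])

```text
time: 15.6
position: [643.8, 96.8, 70.6]
orientation: [[0.001, 0.995, 0.096], [0.0, 0.096, -0.995], [-1.0, 0.001, -0.0]]
ft_force: [0.5, 0.9, -1.5]
gripper_width: 8.2
```

```bash
python3 g.py 643.7 96 60 5.5
```

```text
t 15.6 pos [643.8  96.8  70.6] off [10.6 -0.2  0.7] twist [ 0.  -0.  -0.1] w 8.2 F [ 0.5  0.9 -1.5]
```

Emit:
drive_tool(deltas=[{"offset": [5,0,0.7],"twist": [0,0,0]},{"offset": [7,0,0.7],"twist": [0,0,0]},{"offset": [8,0,0.7],"twist": [0,0,0]},{"offset": [9,0,0.7],"twist": [0,0,0]},{"offset": [9,0,0.7],"twist": [0,0,0]}])

```text
time: 16.1
position: [643.0, 96.1, 60.1]
orientation: [[-0.002, 0.995, 0.097], [-0.0, 0.097, -0.995], [-1.0, -0.002, -0.0]]
ft_force: [-0.5, -0.8, -0.9]
gripper_width: 8.0
```

```bash
python3 g.py 643.7 96 60 5.5
```

```text
t 16.1 pos [643.   96.1  60.1] off [0.1 0.7 0.1] twist [ 0.  -0.   0.1] w 8.0 F [-0.5 -0.8 -0.9]
```

Almost down, with no contact yet. One more small step.

Emit:
drive_tool(deltas=[{"offset": [0.5,0,0],"twist": [0,0,0]},{"offset": [1,0,0],"twist": [0,0,0]},{"offset": [1,0,0],"twist": [0,0,0]}])

```text
time: 16.4
position: [643.0, 96.1, 60.0]
orientation: [[-0.001, 0.995, 0.097], [0.0, 0.097, -0.995], [-1.0, -0.001, -0.0]]
ft_force: [-2.4, 0.1, 5.9]
gripper_width: 8.4
```

Emit:
drive_tool(deltas=[{"offset": [0,0,0],"twist": [0,0,0]},{"offset": [0,0,0],"twist": [0,0,0]},{"offset": [0,0,0],"twist": [0,0,0]},{"offset": [0,0,0],"twist": [0,0,0]}], claw=0.5)

```text
time: 16.8
position: [643.1, 96.0, 58.7]
orientation: [[-0.002, 0.995, 0.097], [-0.0, 0.097, -0.995], [-1.0, -0.002, -0.0]]
ft_force: [0.1, 0.4, -0.5]
gripper_width: 42.7
```

Emit:
drive_tool(deltas=[{"offset": [-15,0,0],"twist": [0,0,0]},{"offset": [-50,0,0],"twist": [0,0,0]},{"offset": [-100,0,0],"twist": [0,0,0]},{"offset": [-100,0,0],"twist": [0,0,0]}])

```text
time: 17.2
position: [647.5, 96.6, 166.5]
orientation: [[0.013, 0.995, 0.097], [0.002, 0.097, -0.995], [-1.0, 0.013, -0.001]]
ft_force: [0.4, 1.2, 0.1]
gripper_width: 42.5
```

```bash
python3 g.py 569.5 275.3 120 30.2
```

```text
t 17.2 pos [647.5  96.6 166.5] off [  45.8  -60.9 -185.4] twist [-24.7   0.1  -0.7] w 42.5 F [0.4 1.2 0.1]
```

Emit:
drive_tool(deltas=[{"offset": [0,-10,-30],"twist": [-5,0,0]},{"offset": [10,-23,-70],"twist": [-12,0,0]},{"offset": [20,-37,-112],"twist": [-19,0,-0.5]},{"offset": [35,-50,-153],"twist": [-24.7,0,-0.7]},{"offset": [38,-60,-184],"twist": [-24.7,0,-0.7]}], claw=1)

```text
time: 17.7
position: [563.6, 275.1, 119.0]
orientation: [[-0.016, 0.862, 0.506], [-0.005, 0.506, -0.863], [-1.0, -0.017, -0.004]]
ft_force: [0.8, -0.6, 0.1]
gripper_width: 85.3
```

Emit:
drive_tool(deltas=[{"offset": [0,0,0],"twist": [0,0,0]},{"offset": [0,0,0],"twist": [0,0,0]},{"offset": [0,0,0],"twist": [0,0,0]}])

```text
time: 18.0
position: [566.2, 272.7, 121.2]
orientation: [[-0.013, 0.864, 0.503], [-0.004, 0.503, -0.864], [-1.0, -0.013, -0.003]]
ft_force: [0.4, 0.3, 0.2]
gripper_width: 85.3
```

```bash
python3 g.py 569.5 275.3 38 30.2;  python3 - <<'E'
from h import *
for n in("scene","top"):
    p,d=env.read_camera(n);np.savez(n+"7.npz",p=p,d=d);W=cloud(n,d)
    cv2.imwrite(f"pics/b_{n}.png",cv2.resize(p[:,:,::-1],(800,600)))
    C=np.array([653.5,-5.5]);t=np.radians(5.5);A=np.array([[np.cos(t),-np.sin(t)],[np.sin(t),np.cos(t)]])
    for nm,(y,zt) in dict(drum=(-102,96),brush=(-34,82),holesaw=(102,88)).items():
        c=C+A@[0,y]
        q=W[(np.hypot(W[...,0]-c[0],W[...,1]-c[1])<25)&(W[...,2]>zt-8)&(W[...,2]<zt+12)]
        if len(q):print(n,nm,len(q),"case xy",((q.mean(0)[:2]-C)@A).round(1),"ztop",np.percentile(q[:,2],95).round(1))
E
```

```text
t 18.0 pos [566.2 272.7 121.2] off [83.1  5.3 -0.4] twist [ 0.  -0.2  0.7] w 85.3 F [0.4 0.3 0.2]
scene drum 35 case xy [  0.9 -99.3] ztop 97.9
scene brush 33 case xy [ -0.1 -31.5] ztop 84.4
scene holesaw 38 case xy [ -0.3 103.2] ztop 90.5
top drum 25 case xy [ 1.000e-01 -1.016e+02] ztop 97.4
top brush 25 case xy [ -1.  -33.8] ztop 83.2
top holesaw 26 case xy [ -0.7 101. ] ztop 89.6
```

View pics/b_scene.png

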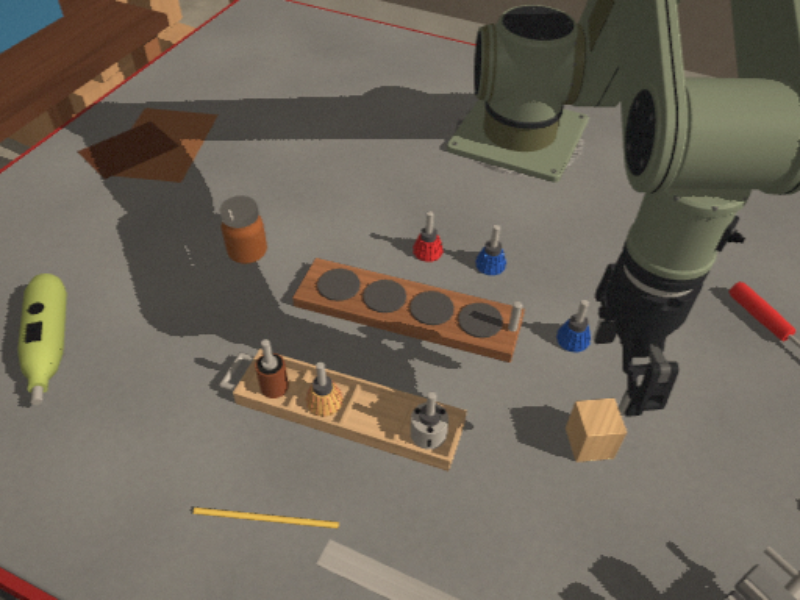

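View pics/b_top.png

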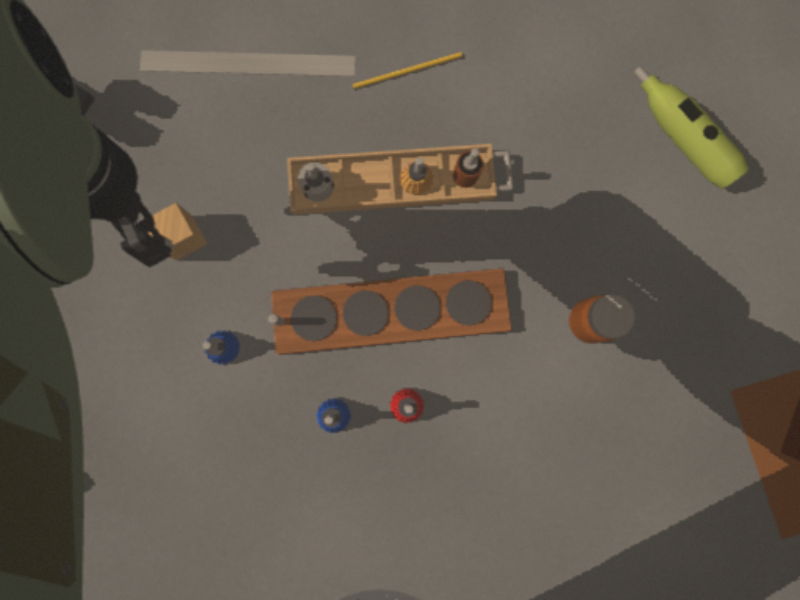

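All three attachments stand upright within 3 mm of their cell centres. Their tops are at about 97, 83 and 90 against the expected 96, 82 and 88, and the jar has not moved. In the scene view the block is at (596,430), with the gripper over it. Descending to grasp the block.

Emit:
drive_tool(deltas=[{"offset": [15,5.3,-0.4],"twist": [0,-0.2,0.7]},{"offset": [40,5.3,-0.4],"twist": [0,-0.2,0.7]},{"offset": [55,5.3,-0.4],"twist": [0,-0.2,0.7]},{"offset": [55,5.3,-0.4],"twist": [0,-0.2,0.7]}])

```text
time: 18.5
position: [568.3, 274.4, 63.8]
orientation: [[-0.005, 0.865, 0.502], [-0.003, 0.502, -0.865], [-1.0, -0.006, -0.0]]
ft_force: [-0.8, -0.8, -0.2]
gripper_width: 85.4
```

```bash
python3 g.py 569.5 275.3 29 30.2
```

```text
t 18.5 pos [568.3 274.4  63.8] off [34.8  1.7 -0.1] twist [-0.  -0.   0.3] w 85.4 F [-0.8 -0.8 -0.2]
```

Emit:
drive_tool(deltas=[{"offset": [12,1,0],"twist": [0,0,0]},{"offset": [26,1,0],"twist": [0,0,0]},{"offset": [34,1,0],"twist": [0,0,0]},{"offset": [34,1,0],"twist": [0,0,0]},{"offset": [34,1,0],"twist": [0,0,0]}])

```text
time: 19.0
position: [570.2, 276.7, 31.9]
orientation: [[-0.001, 0.864, 0.504], [-0.001, 0.504, -0.864], [-1.0, -0.001, 0.0]]
ft_force: [0.2, 0.2, 0.3]
gripper_width: 85.9
```

Emit:
drive_tool(deltas=[{"offset": [0,0,0],"twist": [0,0,0]},{"offset": [0,0,0],"twist": [0,0,0]},{"offset": [0,0,0],"twist": [0,0,0]},{"offset": [0,0,0],"twist": [0,0,0]},{"offset": [0,0,0],"twist": [0,0,0]}], claw=0, newtons=40)

```text
time: 19.5
position: [570.5, 276.9, 32.7]
orientation: [[0.0, 0.864, 0.504], [-0.0, 0.504, -0.864], [-1.0, 0.0, 0.0]]
ft_force: [-0.5, -0.9, 3.8]
gripper_width: 47.7
```

```bash
python3 g.py 569.5 275.3 29 30.2
```

```text
t 19.5 pos [570.5 276.9  32.7] off [ 3.7 -1.7  0.9] twist [ 0.  0. -0.] w 47.7 F [-0.5 -0.9  3.8]
```

The block is gripped, at 47.7 mm width. Lifting and carrying it over.

Emit:
drive_tool(deltas=[{"offset": [-10,0,0],"twist": [0,0,0]},{"offset": [-40,0,0],"twist": [0,0,0]},{"offset": [-80,0,0],"twist": [0,0,0]},{"offset": [-120,0,0],"twist": [0,0,0]},{"offset": [-135,0,0],"twist": [0,0,0]}])

```text
time: 20.0
position: [571.9, 277.6, 172.0]
orientation: [[0.006, 0.864, 0.504], [0.002, 0.504, -0.864], [-1.0, 0.006, 0.001]]
ft_force: [-0.5, 0.8, -1.0]
gripper_width: 47.0
```

```bash
python3 g.py 650.2 28.3 165 5.5
```

```text
t 20.0 pos [571.9 277.6 172. ] off [  6.8 -58.  254.8] twist [24.7 -0.  -0.4] w 47.0 F [-0.5  0.8 -1. ]
```

Emit:
drive_tool(deltas=[{"offset": [0,-5,20],"twist": [3,0,0]},{"offset": [0,-14,60],"twist": [9,0,0]},{"offset": [4,-23,100],"twist": [15,0,0]},{"offset": [4,-32,140],"twist": [21,0,0]},{"offset": [4,-41,180],"twist": [24.7,0,0]}])

```text
time: 20.5
position: [625.4, 99.1, 163.2]
orientation: [[-0.002, 0.996, 0.094], [-0.001, 0.094, -0.996], [-1.0, -0.002, 0.001]]
ft_force: [1.3, 0.3, -1.6]
gripper_width: 47.3
```

```bash
python3 g.py 650.2 28.3 165 5.5
```

```text
t 20.5 pos [625.4  99.1 163.2] off [-1.8 18.  72.8] twist [-0.1  0.   0.1] w 47.3 F [ 1.3  0.3 -1.6]
```

Emit:
drive_tool(deltas=[{"offset": [0,8,30],"twist": [0,0,0]},{"offset": [0,15,55],"twist": [0,0,0]},{"offset": [0,18,70],"twist": [0,0,0]},{"offset": [0,18,70],"twist": [0,0,0]},{"offset": [0,18,70],"twist": [0,0,0]}])

```text
time: 21.0
position: [649.7, 33.4, 163.0]
orientation: [[-0.002, 0.995, 0.096], [0.0, 0.096, -0.995], [-1.0, -0.002, -0.0]]
ft_force: [-0.3, -0.4, -1.2]
gripper_width: 47.3
```

```bash
python3 g.py 650.2 28.3 50 5.5;  python3 - <<'E'
from h import *
p,d=env.read_camera("scene");np.savez("s8.npz",p=p,d=d);cv2.imwrite("pics/a8.png",cv2.resize(p[100:310,110:390,::-1],(800,600)))
E
```

```text
t 21.0 pos [649.7  33.4 163. ] off [113.    0.2   5.2] twist [ 0.  -0.   0.1] w 47.3 F [-0.3 -0.4 -1.2]
```

View pics/a8.png

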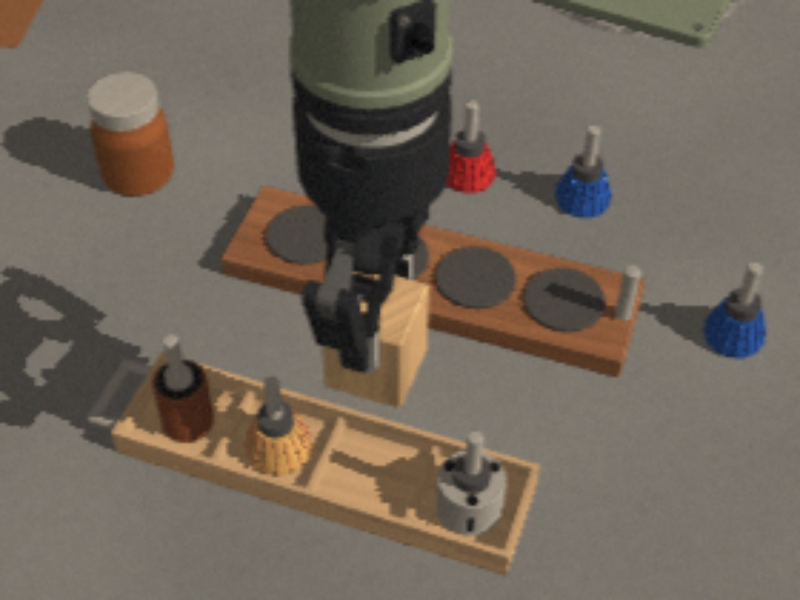

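The block (378,345) is held upright and square to the case, above the free cell (third from the handle). Lowering.

Emit:
drive_tool(deltas=[{"offset": [10,0.2,5],"twist": [0,0,0]},{"offset": [35,0.2,5],"twist": [0,0,0]},{"offset": [65,0.2,5],"twist": [0,0,0]},{"offset": [85,0.2,5],"twist": [0,0,0]},{"offset": [92,0.2,5],"twist": [0,0,0]}])

```text
time: 21.55
position: [648.6, 28.4, 68.0]
orientation: [[-0.007, 0.995, 0.098], [-0.001, 0.098, -0.995], [-1.0, -0.007, 0.0]]
ft_force: [-0.2, -0.6, -0.8]
gripper_width: 47.2
```

Emit:
drive_tool(deltas=[{"offset": [0,0,0],"twist": [0,0,0]},{"offset": [0,0,0],"twist": [0,0,0]},{"offset": [0,0,0],"twist": [0,0,0]}])

```text
time: 21.85
position: [651.7, 27.8, 72.5]
orientation: [[0.002, 0.995, 0.097], [-0.001, 0.097, -0.995], [-1.0, 0.002, 0.001]]
ft_force: [-1.1, -0.2, -1.3]
gripper_width: 47.4
```

```bash
python3 g.py 650.2 28.3 40 5.5
```

```text
t 21.85 pos [651.7  27.8  72.5] off [32.5 -1.5 -0.6] twist [ 0.1  0.  -0.1] w 47.4 F [-1.1 -0.2 -1.3]
```

Emit:
drive_tool(deltas=[{"offset": [10,-1,-1],"twist": [0,0,0]},{"offset": [20,-1,-1],"twist": [0,0,0]},{"offset": [27,-1,-1],"twist": [0,0,0]},{"offset": [30,-1,-1],"twist": [0,0,0]},{"offset": [31,-1,-1],"twist": [0,0,0]}])

```text
time: 22.35
position: [649.3, 28.5, 39.3]
orientation: [[-0.002, 0.995, 0.097], [-0.001, 0.097, -0.995], [-1.0, -0.002, 0.0]]
ft_force: [-0.2, 0.0, -1.4]
gripper_width: 47.1
```

Emit:
drive_tool(deltas=[{"offset": [0.5,0,0],"twist": [0,0,0]},{"offset": [1,0,0],"twist": [0,0,0]},{"offset": [1,0,0],"twist": [0,0,0]}])

```text
time: 22.65
position: [649.8, 28.5, 39.3]
orientation: [[-0.0, 0.995, 0.097], [-0.001, 0.097, -0.995], [-1.0, -0.001, 0.001]]
ft_force: [0.6, 0.5, -0.6]
gripper_width: 47.9
```

```bash
python3 g.py 650.2 28.3 39 5.5
```

```text
t 22.65 pos [649.8  28.5  39.3] off [0.3 0.4 0.2] twist [0. 0. 0.] w 47.9 F [ 0.6  0.5 -0.6]
```

Emit:
drive_tool(deltas=[{"offset": [0.5,0,0],"twist": [0,0,0]},{"offset": [1,0,0],"twist": [0,0,0]},{"offset": [1,0,0],"twist": [0,0,0]}])

```text
time: 22.95
position: [649.8, 28.5, 38.7]
orientation: [[-0.0, 0.995, 0.097], [-0.001, 0.097, -0.995], [-1.0, -0.0, 0.001]]
ft_force: [-1.2, -0.0, 2.0]
gripper_width: 47.3
```

Contact at the expected height. Release gently and rise.

Emit:
drive_tool(deltas=[{"offset": [0,0,0],"twist": [0,0,0]},{"offset": [0,0,0],"twist": [0,0,0]},{"offset": [0,0,0],"twist": [0,0,0]},{"offset": [0,0,0],"twist": [0,0,0]}], claw=0.85)

```text
time: 23.35
position: [649.6, 28.6, 38.0]
orientation: [[-0.001, 0.995, 0.097], [-0.001, 0.097, -0.995], [-1.0, -0.001, 0.001]]
ft_force: [0.2, 0.3, -0.2]
gripper_width: 72.5
```

Emit:
drive_tool(deltas=[{"offset": [-10,0,0],"twist": [0,0,0]},{"offset": [-40,0,0],"twist": [0,0,0]},{"offset": [-85,0,0],"twist": [0,0,0]},{"offset": [-130,0,0],"twist": [0,0,0]},{"offset": [-150,0,0],"twist": [0,0,0]}])

```text
time: 23.85
position: [651.8, 28.7, 194.1]
orientation: [[0.008, 0.995, 0.097], [-0.0, 0.097, -0.995], [-1.0, 0.008, 0.001]]
ft_force: [0.8, 0.4, 0.7]
gripper_width: 72.4
```

Emit:
drive_tool(deltas=[{"offset": [0,-30,0],"twist": [0,0,0]},{"offset": [0,-70,-20],"twist": [0,0,0]},{"offset": [0,-110,-50],"twist": [0,0,0]},{"offset": [0,-150,-90],"twist": [0,0,0]},{"offset": [0,-150,-130],"twist": [0,0,0]}])

```text
time: 24.35
position: [483.6, 142.9, 189.0]
orientation: [[-0.003, 0.996, 0.095], [-0.002, 0.095, -0.996], [-1.0, -0.003, 0.001]]
ft_force: [2.1, 0.0, 0.4]
gripper_width: 72.3
```

Emit:
drive_tool(deltas=[{"offset": [0,0,-40],"twist": [0,0,0]},{"offset": [0,0,-80],"twist": [0,0,0]},{"offset": [0,0,-80],"twist": [0,0,0]},{"offset": [0,0,-80],"twist": [0,0,0]}])

```text
time: 24.75
position: [480.0, 223.6, 188.6]
orientation: [[-0.0, 0.995, 0.099], [-0.001, 0.099, -0.995], [-1.0, -0.0, 0.001]]
ft_force: [-0.5, -1.5, -1.0]
gripper_width: 73.2
```

```bash
python3 - <<'E'
from h import *
C=np.array([653.5,-5.5]);t=np.radians(5.5);A=np.array([[np.cos(t),-np.sin(t)],[np.sin(t),np.cos(t)]])
for n in("scene","top"):
    p,d=env.read_camera(n);W=cloud(n,d)
    cv2.imwrite(f"pics/c_{n}.png",cv2.resize(p[:,:,::-1],(800,600)))
    for nm,(y,zt,r) in dict(drum=(-102,96,25),brush=(-34,82,25),block=(34,66,40),holesaw=(102,88,25)).items():
        c=C+A@[0,y]
        q=W[(np.hypot(W[...,0]-c[0],W[...,1]-c[1])<r)&(abs(W[...,2]-zt)<(5 if nm=="block" else 9))]
        if len(q):
            m=q.mean(0)[:2]
            if nm=="block": rr=cv2.minAreaRect(q[:,:2].astype(np.float32));m=np.array(rr[0]);print(rr[1:])
            print(n,nm,len(q),"case xy",((m-C)@A).round(1),"ztop",np.percentile(q[:,2],95).round(1))
    q=W[(np.hypot(W[...,0]-466,W[...,1]+275)<40)&(W[...,2]>78)];print("jar",q.mean(0).round(1),len(q))
print(env.observe()['time'])
E
```

```text
scene drum 37 case xy [  0.7 -99.2] ztop 99.3
scene brush 37 case xy [  0.2 -31.4] ztop 84.2
((50.2580680847168, 47.795955657958984), 6.20010232925415)
scene block 629 case xy [-0.3 35. ] ztop 68.8
scene holesaw 38 case xy [  0.  103.2] ztop 90.5
jar [ 467.5 -273.2   85.4] 353
top drum 29 case xy [-1.000e-01 -1.016e+02] ztop 97.7
top brush 28 case xy [ -1.3 -33.7] ztop 84.3
((49.730140686035156, 47.82339859008789), 5.7815165519714355)
top block 568 case xy [ 1.  33.1] ztop 68.2
top holesaw 26 case xy [ -0.9 100.7] ztop 90.5
jar [ 466.  -275.6   85.1] 618
24.85
```

View pics/c_scene.png

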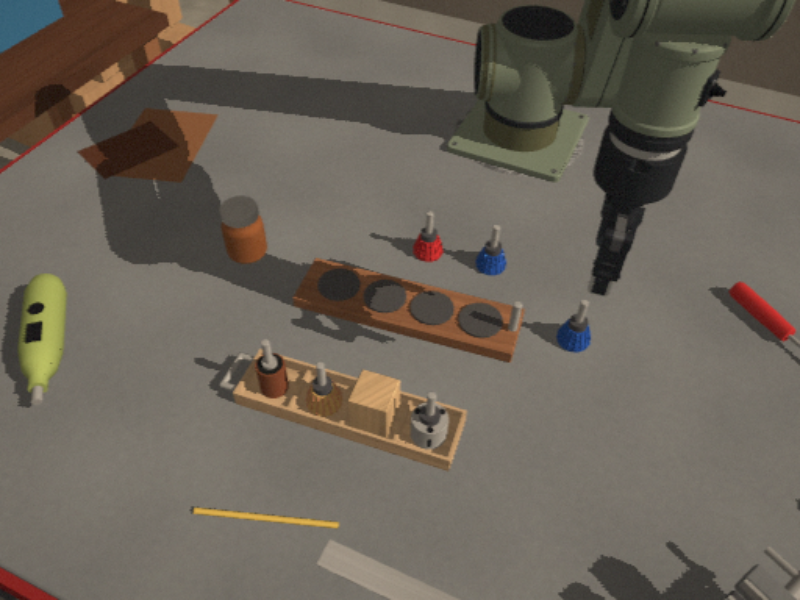

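View pics/c_top.png

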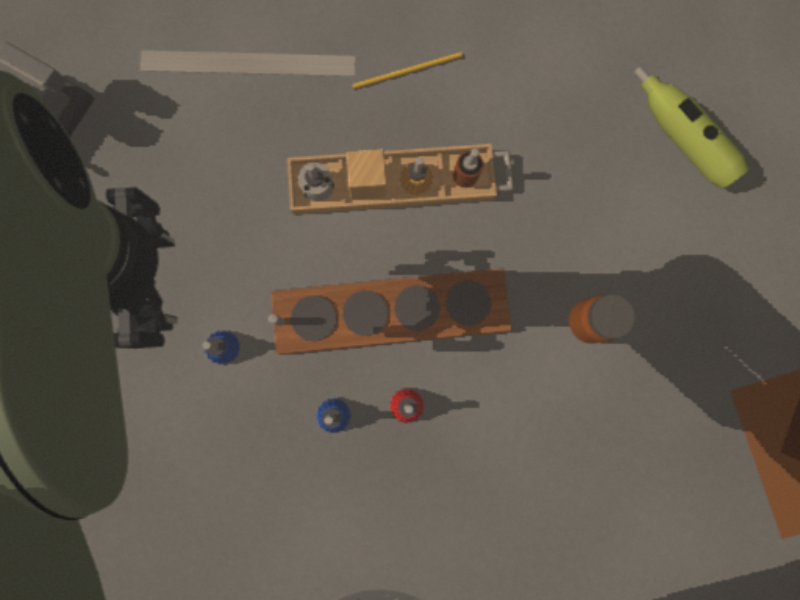

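The case holds, from the handle end at scene (235,372): drum (270,372), brush (321,390), block (375,400) and hole saw (430,425). All are upright. The robot is clear of everything and the jar has not moved.

```bash
python3 -c "
from rig import env
print(env.sign_off(), env.observe()['time'])"
```

```text
the job is handed in; nothing more can be done
the job is handed in; nothing more can be done
```

The three attachments and the block are in the case and the job is handed in; the robot clock read about 25 s of the 96 s allowed. From the handle end the order is drum, brush, block, hole saw. That is the rack order reversed, with the block in the cell matching the empty rack place.

**Last checks, from both cameras:**
- **Position:** all four stand upright and within 3 mm of their cell centres in x and y, against the 17 mm allowed.
- **Height:** top heights read 1–3 mm above the expected values. The hole saw and block read 2–3 mm high, still inside the 5 mm tolerance. I put this down to depth and calibration error, because each piece touched the cell floor at the expected tool height.
- **Jar and look-alikes:** the jar moved less than 1 mm by measurement. The red and blue brushes were not touched.
- **Disagreements:** the two views differed by 2–3 mm along the case and by about 1 mm across it. No check failed.
- **Sign-off:** it gave no verdict, and the clock call right after it returned only the same hand-in message.

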